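Open the solvent hood to its working height

TASK

Open the solvent hood for work: first switch its extractor on by pressing the raised near half of the rocker on the foot console all the way down, and only then push the counterweighted sash up, with a fingertip beneath its lip, until the sash's pointer is level with the pointer clip on the right-hand post, and leave it standing there. Raise the sash smoothly without gripping its lip, and do not disturb the clip or the things in and around the hood.

Things in the scene. Friction and masses are not known exactly. Their poses are not given: they have to be found in the camera images.
- hood: White bench-top solvent hood, fixed, 474 mm wide, 165 deep, 580 high, clear sliding sash in front. Origin on the bench at the centre of the sash plane; x points into the hood, y left along its front, z up; turned up to 0.08 rad. Guide posts: front faces at x = -14 mm, |y| = 172 to 190. Apron under the sash, 84 mm high. Foot console 94 x 66 x 46 mm, centre x = -115, y = -200.
- sash (a joint): Height of the sash above its closed position, m: 0 = closed (as it always starts), at most 0.205. It is balanced by counterweights and stays wherever it is left; 2 to 4 N upward moves it.
- lip_under (a point): Centre of the underside of the sash's lip; moves with the sash. The lip is an aluminium ledge, 260 mm long along the hood's y. This point is 30 mm before the sash plane; the front edge lies 16 mm farther out (hood -x), the sash's rail 23 mm inward. 6 mm thick, with a 5 mm flange on top set back 8 mm. Closed, the underside stands 85 mm over the bench, open below.
- sash_pointer (a point): Tip of the dark pointer plate on the lower right of the sash, 35 mm above the lip's underside, pointing right to the post; moves with the sash.
- mark_pointer (a point): Tip of the dark pointer clip (24 mm high, with a steel thumbscrew) clamped on the right-hand post, pointing left to the sash. Its height marks the working height and differs from time to time: 220 to 310 mm above the bench, that is a sash height of 100 to 190 mm.
- mark_clip (a joint): Position of the clip along the post, m; it is only to be read, not moved.
- rocker (a joint): Angle of the extractor's white rocker switch, rad: 0 = off (near half raised), 0.4 = on (near half fully down). It stays where it is left; about 3 N on its near half moves it.
- rocker_near (a point): Middle of the top face of the rocker's near half, 21 mm on the robot's side (hood -x) of the pivot; moves with the rocker, and sinks about 8 mm from off to fully on. The rocker is 60 mm long along the hood's x and 34 mm wide, on top of the foot console. Press straight down.
- tree_in: Wax casting tree, 127 mm wide and 234 mm high, standing inside the hood; leave alone. Origin under its base.
- flux_bottle: White square bottle, 46 x 46 x 71 mm, standing left in front of the hood; leave alone. Origin under its base.
- tape_roll: Roll of tape, 58 mm wide and 24 mm high, lying left in front of the hood; leave alone. Origin under it.
- side_cutters: Blue-handled side cutters, 60 x 105 x 12 mm, lying on the bench to the right of the foot console; leave alone. Origin under them.

How it is judged:
By the outcome, as a careful person would: the job done as asked, in the order asked, and still so for the second after the job is handed in, with the robot touching nothing.
It also fails if it takes over 45 s, if anything falls off the work surface, if the arm or the gripper's body presses on something with over 40 N, if the wrist force passes 120 N, or if a joint passes its speed limit or range.

ROBOT

A 7-joint arm with a two-finger parallel gripper is mounted at the origin on the work surface; the furniture and walls round the work are solid. World frame = base frame: x ahead of the robot, y to its left, z up, the work surface at z = 0. Lengths are in m, angles in rad, forces in N, time in s.
With the tool pointing down it reaches from about 0.4 to 0.85 m from the base axis. Payload 10.4 kg.
Tool frame: the origin (TCP) lies midway between the tips of the shut fingers; the grasp point (between the pads) lies 19 mm behind it; z points along the fingers, y is the line along which they close (so a half turn about z gives the same grasp; the last joint's range is limited). The gripper opens to 87 mm and grips with 3 to 60 N. Pads are 19 mm wide; open, the fingers measure 117 mm over their backs; the gripper's body (75 mm by 190 mm) begins 51 mm behind the grasp point.
Start: joints at [1.296, 0.332, -0.065, 1.46, 0.022, 1.35, -0.088], TCP at [0.156, -0.605, 0.223] pointing down, gripper open.
Joint ranges: [-2.6, 2.6], [-0.5, 2.12], [-1.47, 1.34], [0.16, 2.42], [-1.27, 4.41], [0.06, 2.06], [-2.6, 2.6]. Speed limits (rad/s): [2.22, 2.22, 2.79, 2.79, 3.14, 3.14, 3.14].

INTERFACE

Orientations are given as a unit quaternion [x, y, z, w].
In Python, from bench import sensors, eyes, order gives the robot as it stands.
- The arm moves only by the tool arm_command, never from a script. Its argument "steps" is a list of rows, each an object with "rot": the turn, a rotation vector about the world's x, y, z in degrees, a list of three; "slide": the shift along the world's x, y, z in m, a list of three; "grip": the opening, from 0 (shut) to 1 (fully open). A call has exactly 8 rows; each row shifts and turns the commanded pose from where the row before left it; what a row does not reach is not made up. A row lasts 1/8 s, in which the tool goes at most 62.5 mm and 10.7 degrees, less where a joint would pass 70% of its speed; a pose out of reach is approached as far as the arm can. A call with a gripper value outside its range is refused whole. The fingers move at their own pace and stop on an object; "newtons" is the grip in N (left out, the last holds). Time passes only in rows, so rows that do not move let the fingers close, or fill a call up. It gives the time, the measured TCP pose, the force, the opening and the grip force at its end, in the units of the state.
- sensors.read_state(): the state, without advancing time (a new reading comes with each control period).
- eyes.camera(name): name is "side" or "top"; returns a dict with "pixels" (420x560x3 uint8, red, green, blue), "intrinsics" (3x3 intrinsics, pixels), "pose" (4x4, takes a point from camera to world coordinates). Camera axes: x right, y down, z forward; pixel columns grow to the right and rows downward; lengths in m; the calibration is good to about 2 mm. A picture is of the moment at which its call begins. There is no depth.
- order.close_job(): hands the job in; it is judged then, once.
Trained networks look in a picture, given as the dict that the camera call returned (one of the last four; its "shot" number tells which), for a name from the list of things; names that differ only in an ending like _2 or _b are one class to them, and where a whole thing is asked for, a point or a joint stands for the part that bears it (a point fixed in the world has none). Each returns a list of dicts, best first, with "conf" (0 to 1); they miss things now and then, are a little off and sometimes report something else, mostly with a low value. They report only what shows in the picture. A call takes as long as a camera call.
- eyes.look_for(name, picture): "bbox" ([left, top, right, bottom] in pixels, round what is visible of it).
The state is a dict: "time": time; "joint_positions": joint angles; "joint_vel": joint speeds; "joint_torque": joint torques, N m; "ee_pos": TCP position; "eef_rot": TCP orientation; "ft_force": force on the tool from outside, world axes, zero at the start; "torque": the same for the moment, N m; "width": finger opening in m; "grip_force": force on a finger pad.
Only numpy, scipy, OpenCV 4.12 (cv2) and the standard library are available. Lean on these libraries where they do the work, as an engineer would, in place of code of your own. Each camera call takes 0.05 s, during which the arm holds its last target. There are 200 camera calls.

## Working session

There is one attempt and no reset: what is moved stays moved. The work goes in short steps, Python scripts to look and compute and a tool call to move; the robot and the scene stay as the last step left them, time stands still between calls to the robot, and variables do not carry over. Pictures are saved under pics/ and viewed, at most 10 in all, crops included, and the job is handed in when it is done.

Besides the shell and the picture viewer there is one more tool, called as name(argument=value, ...) on one line, values as JSON. arm_command: Moves the arm, as the interface text tells. Its arguments: {"type":"object","properties":{"steps":{"type":"array","items":{"type":"object","properties":{"rot":{"type":"array","items":{"type":"number"}},"slide":{"type":"array","items":{"type":"number"}},"grip":{"type":"number"}}}},"newtons":{"type":"number"}},"required":["steps"]}

```bash
mkdir -p pics
cat > h.py <<'E'
import numpy as np, cv2
from bench import sensors, eyes, order
def proj(p,c):
    T=np.linalg.inv(c["pose"]); q=T[:3,:3]@np.asarray(p)+T[:3,3]; u=np.array(c["intrinsics"])@q; return u[:2]/u[2]
def ray(px,c):
    d=np.linalg.inv(np.array(c["intrinsics"]))@np.array([px[0],px[1],1.]); P=np.array(c["pose"]); return P[:3,3],P[:3,:3]@d
def tri(pa,ca,pb,cb):
    A=[];b=[]
    for px,c in((pa,ca),(pb,cb)):
        o,d=ray(px,c); d/=np.linalg.norm(d); M=np.eye(3)-np.outer(d,d); A.append(M); b.append(M@o)
    return np.linalg.lstsq(np.vstack(A),np.hstack(b),rcond=None)[0]
E
python3 - <<'E'
from h import *
np.set_printoptions(precision=4,suppress=True)
cs={n:eyes.camera(n) for n in("side","top")}
for n,c in cs.items():
    cv2.imwrite(f"pics/{n}0.png",cv2.cvtColor(c["pixels"],cv2.COLOR_RGB2BGR)); print(n,c["pose"],c["intrinsics"])
    for t in("hood","lip_under","sash_pointer","mark_pointer","rocker_near","rocker","tree_in","flux_bottle","tape_roll","side_cutters"):
        print(t,[(np.round(d["bbox"]).tolist(),round(d["conf"],2)) for d in eyes.look_for(t,c)[:2]])
s=sensors.read_state();print(s["time"],s["ee_pos"],s["eef_rot"])
E
```

```text
side [[-0.6079 -0.3371  0.7189 -0.4831]
 [-0.794   0.2638 -0.5477  0.8173]
 [-0.005  -0.9038 -0.428   0.775 ]
 [ 0.      0.      0.      1.    ]] [[497.9555   0.     291.1491]
 [  0.     497.9555 211.5423]
 [  0.       0.       1.    ]]
hood [([150.0, 49.0, 365.0, 292.0], 0.86)]
lip_under [([200.0, 155.0, 318.0, 260.0], 0.7)]
sash_pointer [([198.0, 153.0, 321.0, 259.0], 0.8)]
mark_pointer [([197.0, 154.0, 318.0, 258.0], 0.25)]
rocker_near [([149.0, 51.0, 365.0, 292.0], 0.67)]
rocker [([336.0, 236.0, 360.0, 251.0], 0.62)]
tree_in []
flux_bottle [([207.0, 271.0, 228.0, 305.0], 0.61)]
tape_roll [([175.0, 294.0, 195.0, 313.0], 0.65)]
side_cutters []
top [[-0.0236 -0.9859  0.1656  0.3625]
 [-0.998   0.0329  0.0537 -0.0154]
 [-0.0584 -0.164  -0.9847  1.1377]
 [ 0.      0.      0.      1.    ]] [[394.2044   0.     270.633 ]
 [  0.     394.2044 215.7837]
 [  0.       0.       1.    ]]
hood [([66.0, 49.0, 377.0, 274.0], 0.88)]
lip_under [([162.0, 183.0, 322.0, 225.0], 0.82)]
sash_pointer [([162.0, 180.0, 333.0, 223.0], 0.98)]
mark_pointer [([321.0, 202.0, 328.0, 210.0], 0.44), ([319.0, 243.0, 331.0, 266.0], 0.28)]
rocker_near [([314.0, 244.0, 329.0, 265.0], 0.51)]
rocker [([318.0, 242.0, 325.0, 266.0], 0.72)]
tree_in [([210.0, 184.0, 250.0, 190.0], 0.46)]
flux_bottle [([172.0, 226.0, 191.0, 245.0], 0.75)]
tape_roll [([138.0, 215.0, 166.0, 236.0], 0.65)]
side_cutters [([346.0, 231.0, 379.0, 255.0], 0.58)]
1.1 [ 0.1557 -0.6053  0.2226] [0.9921 0.1256 0.     0.    ]
```

Run:
```python
import cv2
a=cv2.imread("pics/side0.png")[40:330,140:390]; cv2.imwrite("pics/side0c.png",cv2.resize(a,None,fx=2.05,fy=2.05,interpolation=cv2.INTER_CUBIC))
a=cv2.imread("pics/top0.png")[40:290,60:400]; cv2.imwrite("pics/top0c.png",cv2.resize(a,None,fx=2.35,fy=2.35,interpolation=cv2.INTER_CUBIC))
```

```text
(no output)
```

View pics/side0c.png

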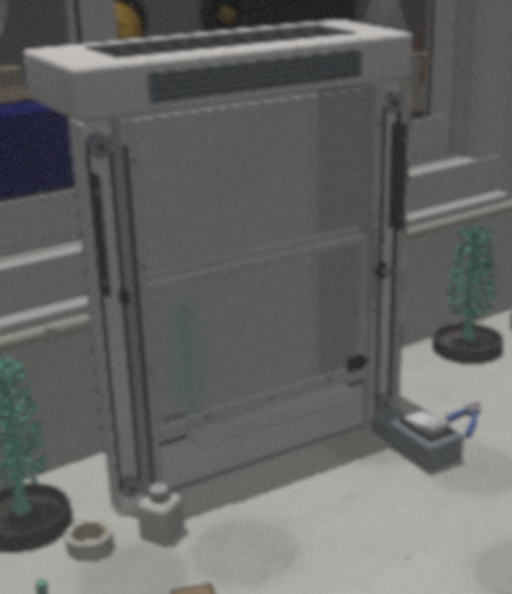

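View pics/top0c.png

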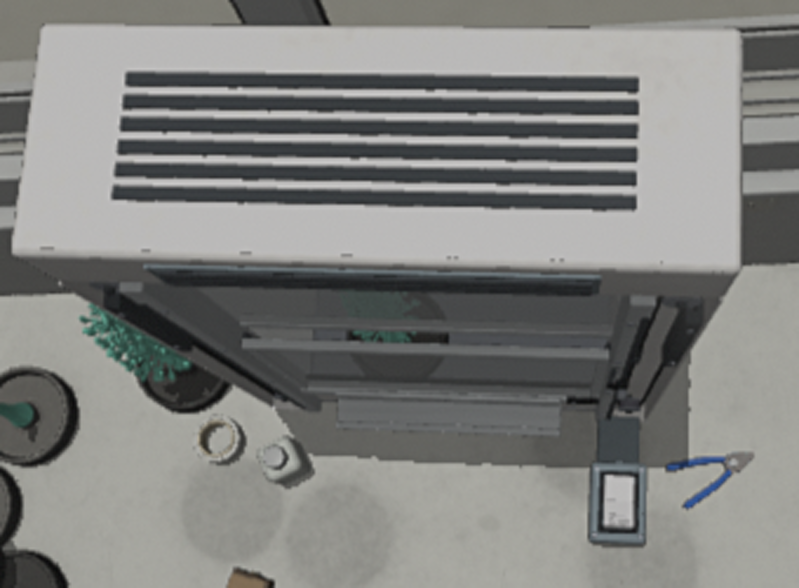

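The side view shows the console and rocker at about (348,244) and the clip at about (326,172). The sash pointer is at about (314,217). In the top view the lip's front corners are at about (203,222) and (297,225), the rocker at (323,254) and the clip at (327,211).

Run:
```python
from h import *
from scipy.optimize import least_squares
np.set_printoptions(precision=4,suppress=True)
S,T=eyes.camera("side"),eyes.camera("top")
obs=[((-.046,.13,.088),T,(203.4,221.7)),((-.046,-.13,.088),T,(297.3,224.7)),((-.115,-.2,.055),T,(323.4,253.6)),((-.115,-.2,.055),S,(348.,243.5)),
 ((-.162,-.167,.046),T,(60+589/2.35,40+541/2.35)),((-.162,-.233,.046),T,(60+645/2.35,40+545/2.35))]
def W(p,x): c,s=np.cos(x[2]),np.sin(x[2]); return np.array([x[0]+c*p[0]-s*p[1],x[1]+s*p[0]+c*p[1],p[2]])
f=lambda x:np.hstack([proj(W(p,x),c)-np.array(o) for p,c,o in obs])
r=least_squares(f,[.6,0,0]);x=r.x;print("hood",x,r.fun.reshape(-1,2))
np.save("hood.npy",x)
for n,p in dict(lip=(-.03,0,.085),lipfront=(-.046,0,.085),lipR=(-.03,-.08,.085),rock=(-.115,-.2,.055),rnear=(-.136,-.2,.06),post=(-.014,-.18,.3)).items(): print(n,W(p,x))
m=tri((326,172),S,(327,211),T);print("clip",m, "sp",tri((314,217),S,(307,211),T), 'expected sp',proj(W((-.02,-.15,.12),x),S),proj(W((-.02,-.15,.12),x),T))
print("tcp px",proj(sensors.read_state()["ee_pos"],T))
a=S["pixels"][130:270,270:370]; b=T["pixels"][180:280,250:390]
cv2.imwrite("pics/a1.png",cv2.cvtColor(np.hstack([cv2.resize(a,None,fx=4,fy=4),cv2.resize(b,(400,286)).repeat(1,0) if 0 else cv2.copyMakeBorder(cv2.resize(b,(392,280)),0,280,0,0,cv2.BORDER_CONSTANT)]),cv2.COLOR_RGB2BGR))
```

```text
hood [ 0.5658  0.0944 -0.0707] [[-0.6093 -0.0737]
 [ 1.0695  0.5888]
 [-0.3267 -0.5633]
 [ 0.8214  1.6954]
 [-0.3863 -0.2487]
 [ 0.118  -0.8408]]
lip [0.5359 0.0965 0.085 ]
lipfront [0.5199 0.0976 0.085 ]
lipR [0.5302 0.0167 0.085 ]
rock [ 0.437 -0.097  0.055]
rnear [ 0.416  -0.0955  0.06  ]
post [ 0.5391 -0.0842  0.3   ]
clip [ 0.5228 -0.0878  0.2612] sp [ 0.5446 -0.0541  0.1189] expected sp [316.5349 217.8539] [306.5358 214.0019]
tcp px [576.0372 373.695 ]
```

View pics/a1.png

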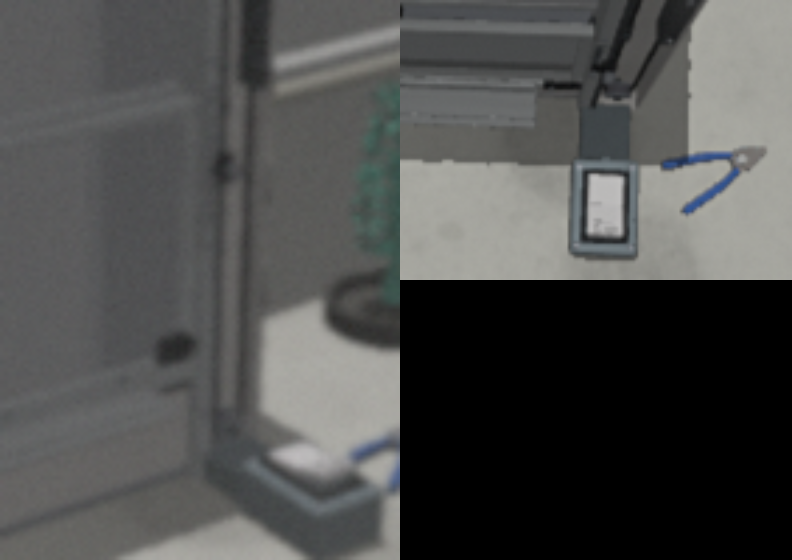

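View pics/top0.png

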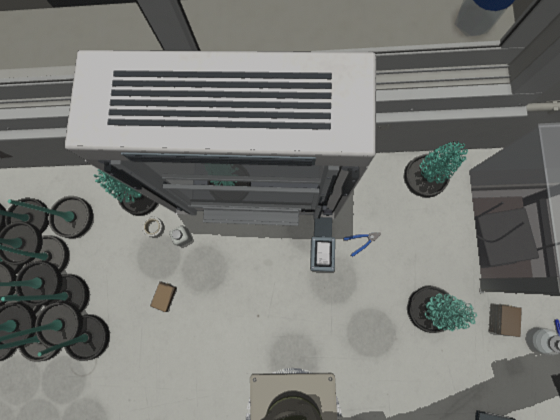

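The zoomed views confirm the layout: clip near (326,172) and sash pointer near (315,217) in the side view. In the full top view, trees stand on the right at (440,310) and (435,170), so I lift clear of them before crossing to the rocker.

arm_command(steps=[{"slide": [0, 0, 0.06], "rot": [0, 0, -6], "grip": 0}, {"slide": [0, 0, 0.06], "rot": [0, 0, -6], "grip": 0}, {"slide": [0, 0.01, 0.05], "rot": [0, 0, -6.5], "grip": 0}, {"slide": [0.02, 0.05, 0], "grip": 0}, {"slide": [0.025, 0.055, 0], "grip": 0}, {"slide": [0.025, 0.055, 0], "grip": 0}, {"slide": [0.025, 0.055, 0], "grip": 0}, {"slide": [0.025, 0.055, 0], "grip": 0}])

```text
schema error: expected keys rot, slide, grip
```

arm_command(steps=[{"slide": [0.03, 0.05, 0], "grip": 0}, {"slide": [0.03, 0.05, 0], "grip": 0}, {"slide": [0.03, 0.05, 0], "grip": 0}, {"slide": [0.03, 0.05, 0], "grip": 0}, {"slide": [0.02, 0.03, -0.04], "grip": 0}, {"slide": [0, 0, -0.06], "grip": 0}, {"slide": [0, 0, -0.06], "grip": 0}, {"slide": [0, 0, 0], "grip": 0}])

```text
schema error: expected keys rot, slide, grip
```

arm_command(steps=[{"slide": [0, 0, 0.06], "rot": [0, 0, -6], "grip": 0}, {"slide": [0, 0, 0.06], "rot": [0, 0, -6], "grip": 0}, {"slide": [0, 0.01, 0.05], "rot": [0, 0, -6.5], "grip": 0}, {"slide": [0.02, 0.05, 0], "rot": [0, 0, 0], "grip": 0}, {"slide": [0.025, 0.055, 0], "rot": [0, 0, 0], "grip": 0}, {"slide": [0.025, 0.055, 0], "rot": [0, 0, 0], "grip": 0}, {"slide": [0.025, 0.055, 0], "rot": [0, 0, 0], "grip": 0}, {"slide": [0.025, 0.055, 0], "rot": [0, 0, 0], "grip": 0}])

```text
time: 2.2
ee_pos: [0.2763, -0.3233, 0.3928]
eef_rot: [0.999, -0.036, 0.0, 0.0]
ft_force: [0.7, -0.4, 1.3]
width: 0.0151
grip_force: 0.0
```

arm_command(steps=[{"slide": [0.03, 0.05, 0], "rot": [0, 0, 0], "grip": 0}, {"slide": [0.03, 0.05, 0], "rot": [0, 0, 0], "grip": 0}, {"slide": [0.03, 0.05, 0], "rot": [0, 0, 0], "grip": 0}, {"slide": [0.03, 0.05, 0], "rot": [0, 0, 0], "grip": 0}, {"slide": [0.02, 0.028, -0.05], "rot": [0, 0, 0], "grip": 0}, {"slide": [0, 0, -0.06], "rot": [0, 0, 0], "grip": 0}, {"slide": [0, 0, -0.06], "rot": [0, 0, 0], "grip": 0}, {"slide": [0, 0, -0.06], "rot": [0, 0, 0], "grip": 0}])

```text
time: 3.2
ee_pos: [0.4156, -0.0973, 0.1611]
eef_rot: [0.999, -0.035, 0.001, 0.0]
ft_force: [0.5, -1.0, -0.4]
width: -0.0001
grip_force: 0.0
```

Now descend close to the rocker and check both views.

arm_command(steps=[{"slide": [0, 0.001, -0.03], "rot": [0, 0, 0], "grip": 0}, {"slide": [0, 0, -0.03], "rot": [0, 0, 0], "grip": 0}, {"slide": [0, 0, -0.02], "rot": [0, 0, 0], "grip": 0}, {"slide": [0, 0, 0], "rot": [0, 0, 0], "grip": 0}, {"slide": [0, 0, 0], "rot": [0, 0, 0], "grip": 0}, {"slide": [0, 0, 0], "rot": [0, 0, 0], "grip": 0}, {"slide": [0, 0, 0], "rot": [0, 0, 0], "grip": 0}, {"slide": [0, 0, 0], "rot": [0, 0, 0], "grip": 0}])

```text
time: 4.2
ee_pos: [0.4159, -0.0964, 0.0828]
eef_rot: [0.999, -0.036, 0.0, 0.0]
ft_force: [-0.6, 0.9, 0.1]
width: 0.0006
grip_force: 0.0
```

Run:
```python
from h import *
S,T=eyes.camera("side"),eyes.camera("top")
p=sensors.read_state()["ee_pos"]; print(p,proj(p,S),proj(p,T))
a=S["pixels"][150:290,270:410]; b=T["pixels"][190:290,250:390]
cv2.imwrite("pics/b1.png",cv2.cvtColor(np.hstack([cv2.resize(a,(560,560))[:,160:],cv2.copyMakeBorder(cv2.resize(b,(392,280)),0,280,0,0,cv2.BORDER_CONSTANT)]),cv2.COLOR_RGB2BGR))
```

```text
[ 0.41579472 -0.09636982  0.08269427] [354.13810809 239.7167159 ] [323.95940676 260.31140264]
```

View pics/b1.png

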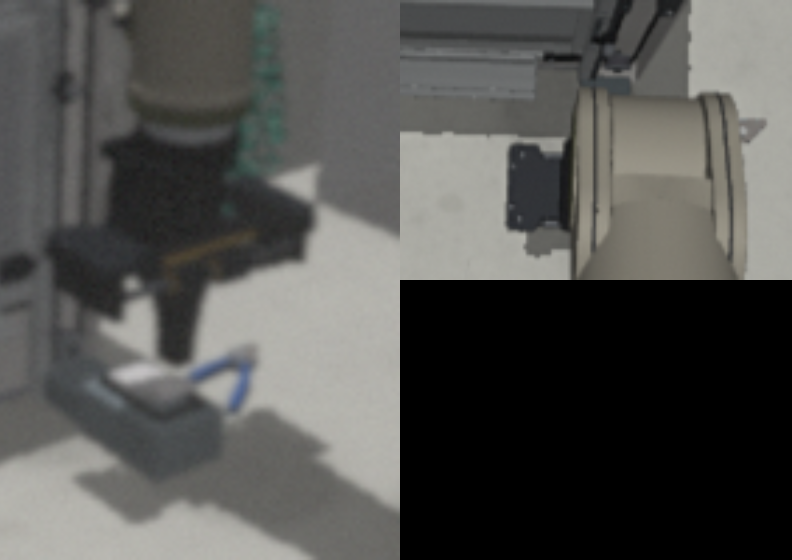

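In the side crop the closed fingertip (crop about (177,360)) is directly over the rocker's near half (about (180,385)). I'll press down.

arm_command(steps=[{"slide": [0, 0, -0.01], "rot": [0, 0, 0], "grip": 0}, {"slide": [0, 0, -0.005], "rot": [0, 0, 0], "grip": 0}, {"slide": [0, 0, -0.003], "rot": [0, 0, 0], "grip": 0}, {"slide": [0, 0, -0.002], "rot": [0, 0, 0], "grip": 0}, {"slide": [0, 0, -0.002], "rot": [0, 0, 0], "grip": 0}, {"slide": [0, 0, -0.001], "rot": [0, 0, 0], "grip": 0}, {"slide": [0, 0, 0], "rot": [0, 0, 0], "grip": 0}, {"slide": [0, 0, 0], "rot": [0, 0, 0], "grip": 0}])

```text
time: 5.3
ee_pos: [0.416, -0.0963, 0.0597]
eef_rot: [0.999, -0.035, 0.0, 0.0]
ft_force: [-0.1, -0.6, -0.6]
width: 0.0005
grip_force: 0.0
```

arm_command(steps=[{"slide": [0, 0, -0.002], "rot": [0, 0, 0], "grip": 0}, {"slide": [0, 0, -0.002], "rot": [0, 0, 0], "grip": 0}, {"slide": [0, 0, -0.001], "rot": [0, 0, 0], "grip": 0}, {"slide": [0, 0, -0.001], "rot": [0, 0, 0], "grip": 0}, {"slide": [0, 0, 0], "rot": [0, 0, 0], "grip": 0}, {"slide": [0, 0, 0], "rot": [0, 0, 0], "grip": 0}, {"slide": [0, 0, 0], "rot": [0, 0, 0], "grip": 0}, {"slide": [0, 0, 0], "rot": [0, 0, 0], "grip": 0}])

```text
time: 6.3
ee_pos: [0.4159, -0.0964, 0.056]
eef_rot: [0.999, -0.036, -0.0, 0.001]
ft_force: [-19.8, 3.8, 49.1]
width: 0.0004
grip_force: 25.3
```

arm_command(steps=[{"slide": [0, 0, 0.005], "rot": [0, 0, 0], "grip": 0}, {"slide": [0, 0, 0.04], "rot": [0, 0, 0], "grip": 0}, {"slide": [-0.03, 0, 0.05], "rot": [0, 0, 0], "grip": 0}, {"slide": [-0.04, 0.03, 0.04], "rot": [0, 0, 0], "grip": 0}, {"slide": [-0.03, 0.05, 0.02], "rot": [0, 0, 0], "grip": 0}, {"slide": [-0.01, 0.05, 0.02], "rot": [0, 0, 0], "grip": 0}, {"slide": [0, 0.04, 0], "rot": [0, 0, 0], "grip": 0}, {"slide": [0, 0, 0], "rot": [0, 0, 0], "grip": 0}])

```text
time: 7.3
ee_pos: [0.3068, 0.075, 0.228]
eef_rot: [0.999, -0.033, 0.001, 0.001]
ft_force: [-0.4, -0.5, 0.3]
width: 0.0003
grip_force: 0.0
```

Run:
```python
from h import *
S,T=eyes.camera("side"),eyes.camera("top")
p=sensors.read_state()["ee_pos"]; print(p,sensors.read_state()["joint_positions"])
old=cv2.cvtColor(cv2.imread("pics/side0.png"),cv2.COLOR_BGR2RGB)
f=lambda a:cv2.resize(a[220:280,320:380],(390,390),interpolation=cv2.INTER_CUBIC)
cv2.imwrite("pics/c1.png",cv2.cvtColor(np.hstack([f(old),f(S["pixels"])]),cv2.COLOR_RGB2BGR))
```

```text
[0.30666914 0.07267729 0.22745328] [ 0.66270341 -0.47918981 -0.74967714  2.11646571 -0.32397052  1.39776112
 -1.61110808]
```

View pics/c1.png

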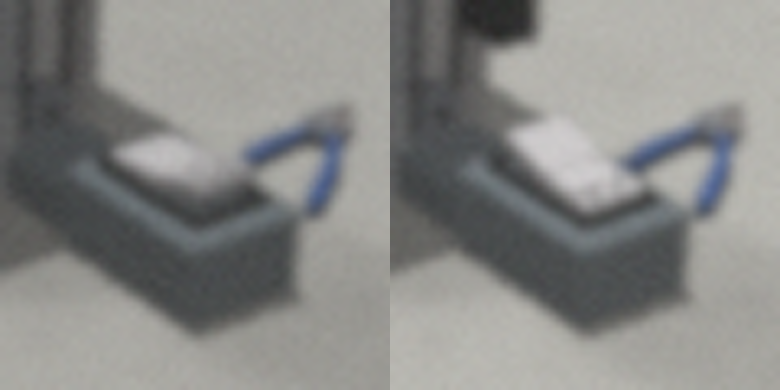

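The rocker's near end has sunk flush (right half of the crop) and its far end is now raised, so the extractor is on. Next I pitch the tool toward horizontal.

arm_command(steps=[{"slide": [0.03, 0, 0], "rot": [0, -9, 0], "grip": 0}, {"slide": [0.03, 0, 0], "rot": [0, -9, 0], "grip": 0}, {"slide": [0.03, 0, 0], "rot": [0, -9, 0], "grip": 0}, {"slide": [0.03, 0, 0], "rot": [0, -9, 0], "grip": 0}, {"slide": [0.02, 0, 0], "rot": [0, -9, 0], "grip": 0}, {"slide": [0.01, 0, -0.01], "rot": [0, -9, 0], "grip": 0}, {"slide": [0, 0, -0.01], "rot": [0, -9, 0], "grip": 0}, {"slide": [0, 0, 0], "rot": [0, 0, 0], "grip": 0}])

```text
time: 8.4
ee_pos: [0.4565, 0.077, 0.2121]
eef_rot: [0.935, -0.05, 0.35, 0.012]
ft_force: [0.4, -0.9, -0.1]
width: 0.0004
grip_force: 0.0
```

Run:
```python
from h import *
from scipy.spatial.transform import Rotation as R
np.set_printoptions(precision=3,suppress=True)
s=sensors.read_state(); print(s["ee_pos"],np.array(s["joint_positions"])); print(R.from_quat(s["eef_rot"]).as_matrix())
```

```text
[0.456 0.077 0.212] [-0.059 -0.498 -0.403  2.416  0.314  0.59  -2.365]
[[ 0.749 -0.102  0.654]
 [-0.085 -0.995 -0.058]
 [ 0.657 -0.012 -0.754]]
```

arm_command(steps=[{"slide": [0, 0, -0.05], "rot": [0, 0, 0], "grip": 0}, {"slide": [0, 0, -0.05], "rot": [0, -2, 0], "grip": 0}, {"slide": [0.01, 0, -0.05], "rot": [0, -4, 0], "grip": 0}, {"slide": [0.01, 0, -0.012], "rot": [0, -5, 0], "grip": 0}, {"slide": [0, 0, 0], "rot": [0, -6, 0], "grip": 0}, {"slide": [0, 0, 0], "rot": [0, -6, 0], "grip": 0}, {"slide": [0, 0, 0], "rot": [0, -4, 0], "grip": 0}, {"slide": [0, 0, 0], "rot": [0, 0, 0], "grip": 0}])

```text
time: 9.4
ee_pos: [0.5464, 0.102, 0.2035]
eef_rot: [0.883, -0.045, 0.467, 0.005]
ft_force: [0.5, 0.0, 0.4]
width: 0.0007
grip_force: 0.0
```

```bash
cat > st.py <<'E'
from h import *
from scipy.spatial.transform import Rotation as R
np.set_printoptions(precision=3,suppress=True)
s=sensors.read_state(); print(s["ee_pos"],np.array(s["joint_positions"])); M=R.from_quat(s["eef_rot"]).as_matrix();print(M)
x=np.load("hood.npy");c,n=np.cos(x[2]),np.sin(x[2]);d=np.array(s["ee_pos"])[:2]-x[:2];print("hood xy",c*d[0]+n*d[1],-n*d[0]+c*d[1], "pitch below horiz",np.degrees(np.arcsin(-M[2,2])))
E
python3 st.py
```

```text
[0.546 0.102 0.204] [ 0.799 -0.499 -1.166  2.416  0.409  0.068 -2.602]
[[ 0.56  -0.085  0.824]
 [-0.075 -0.996 -0.052]
 [ 0.825 -0.033 -0.564]]
hood xy -0.0198645513131449 0.006252926211774316 pitch below horiz 34.33868584120113
```

The IK has run into joint limits (j6 at its minimum, j2 and j4 at theirs), so pitching up this way won't get further. I'll fit a kinematic model to the recorded joint and pose samples to plan a feasible posture.

```bash
cat > kin.py <<'E'
import numpy as np, itertools
from scipy.optimize import least_squares
from scipy.spatial.transform import Rotation as R
lo=np.array([-2.6,-.5,-1.47,.16,-1.27,.06,-2.6]);hi=np.array([2.6,2.12,1.34,2.42,4.41,2.06,2.6])
D=[([1.296,.332,-.065,1.46,.022,1.35,-.088],[.1557,-.6053,.2226],[.9921,.1256,0,0]),
([.6627,-.47919,-.74968,2.11647,-.32397,1.39776,-1.61111],[.30667,.07268,.22745],[.999,-.033,.001,.001]),
([-.059,-.498,-.403,2.416,.314,.59,-2.365],[.456,.077,.212],[.935,-.05,.35,.012]),
([.799,-.499,-1.166,2.416,.409,.068,-2.602],[.546,.102,.204],[.883,-.045,.467,.005])]
def fk(q,sg,p):
    z=lambda a:R.from_euler('z',a); y=lambda a:R.from_euler('y',a)
    q=np.array(q)*sg; h,d2,d4,L,a2,a4,a6,b0,b7=p
    r=z(q[0]+b0)*y(q[1]); t=np.array([0,0,h]); r=r*z(q[2]); t=t+r.apply([a2,0,d2]); r=r*y(q[3]); t=t+r.apply([a4,0,0]); r=r*z(q[4]); t=t+r.apply([0,0,d4]); r=r*y(q[5]); t=t+r.apply([a6,0,0]);r=r*z(q[6]+b7); t=t+r.apply([0,0,L]); return t,r
def res(p,sg):
    o=[]
    for q,t,e in D:
        T,r=fk(q,sg,p); o+=[T-np.array(t),.3*(R.from_quat(e).inv()*r).as_rotvec()]
    return np.hstack(o)
E
cat > fit.py <<'E'
from kin import *
best=[]
for s in itertools.product([1,-1],repeat=4):
    sg=np.array([s[0],1,s[1],1,s[2],1,s[3]])
    for b0 in(0,np.pi):
      for b7 in (0,np.pi/2,np.pi,-np.pi/2):
        r=least_squares(res,[.33,.3,.3,.25,0,0,0,b0,b7],args=(sg,)); best.append((r.cost,sg,r.x))
best.sort(key=lambda b:b[0])
for b in best[:3]: print(b[0],b[1],np.round(b[2],4))
np.savez("kin.npz",sg=best[0][1],p=best[0][2]); print(np.round(res(best[0][2],best[0][1]).reshape(-1,6),4))
E
python3 fit.py
```

```text
0.0005573036135736908 [-1  1 -1  1 -1  1 -1] [ 0.2978  0.4626  0.4919  0.3675 -0.0066  0.0379 -0.0067 -0.0592  1.5209]
0.0005573036135736943 [-1  1 -1  1 -1  1 -1] [ 0.2978  0.4626  0.4919  0.3675 -0.0066  0.0379 -0.0067 -0.0592  1.5209]
0.0005573036135737193 [-1  1 -1  1 -1  1 -1] [ 0.2978  0.4626  0.4919  0.3675 -0.0066  0.0379 -0.0067 -0.0592  1.5209]
[[ 0.0086  0.0046  0.0026 -0.0001 -0.0001  0.0024]
 [ 0.0091  0.0122 -0.009   0.0004 -0.0006  0.0041]
 [-0.0107  0.0056  0.0009 -0.012   0.0001 -0.0013]
 [ 0.0048 -0.0094  0.0055 -0.0148  0.0002 -0.0052]]
```

```bash
cat > plan.py <<'E'
from kin import *
from h import proj,ray
K=np.load("kin.npz");sg,p=K["sg"],K["p"]; H=np.load("hood.npy")
def w(ph): c,s=np.cos(H[2]),np.sin(H[2]); return np.array([H[0]+c*ph[0]-s*ph[1],H[1]+s*ph[0]+c*ph[1],ph[2]])
def hood(P): c,s=np.cos(H[2]),np.sin(H[2]); d=P[:,:2]-H[:2]; return np.c_[c*d[:,0]+s*d[:,1],-s*d[:,0]+c*d[:,1],P[:,2]]
def ori(psi,dl,phi): # yaw(+ = pointing left) rel. hood, down pitch, roll ; base: z=+x fwd, y=-y
    z=np.array([np.cos(dl)*np.cos(psi+H[2]),np.cos(dl)*np.sin(psi+H[2]),-np.sin(dl)]); y=-np.cross([0,0,1],z); y/=np.linalg.norm(y); x=np.cross(y,z)
    return R.from_matrix(np.c_[x,y,z])*R.from_euler('z',phi)
def ik(t,r,q0):
    def f(q):
        T,e=fk(q,sg,p); return np.hstack([(T-t)*5,(r.inv()*e).as_rotvec(),.003*(q-q0)])
    s=least_squares(f,np.clip(q0,lo+.02,hi-.02),bounds=(lo+.01,hi-.01),max_nfev=60); return s.x,np.abs(s.fun[:6]).max()
g=np.array(list(itertools.product(np.linspace(-.0375,.0375,5),np.linspace(-.095,.095,9),np.linspace(-.15,-.07,5))))
g=np.vstack([g,np.array(list(itertools.product([-.045,0,.045],[-.045,0,.045],np.linspace(-.34,-.17,6))))])
def clear(t,r,zl):
    P=hood(t+r.apply(g)); X,Y,Z=P.T; m=[]
    box=lambda a,b,c,d,e,f:np.linalg.norm(np.maximum(0,np.maximum(np.array([a,c,e])-P,P-np.array([b,d,f]))),axis=1).min()
    return dict(plane=(-.014-X).min(),bench=Z.min(),lip=box(-.046,0,-.13,.13,zl,zl+.012),clip=box(-.045,0,-.19,-.15,.24,.285),cons=box(-.165,0,-.235,-.165,0,.065),bot=box(BT[0]-.028,BT[0]+.028,BT[1]-.028,BT[1]+.028,0,.075))
BT=np.array([-.07,.2])
E
cat > s1.py <<'E'
import plan; from plan import *
import h
T=h.eyes.camera("top"); o,d=h.ray((181.5,235.5),T); t=(.04-o[2])/d[2]; b=hood((o+t*d)[None])[0]; print("bottle hood",b); plan.BT=b[:2]
rng=np.random.default_rng(0)
seeds=[np.array([.8,-.45,-1.1,2.4,.4,.1,-2.5]),np.array([0,0,0,2.3,3.1,.8,1.5]),np.array([0,0,0,2.3,3.1,.8,-1.5])]+[rng.uniform(lo,hi) for _ in range(7)]
out=[]
for dl in np.radians([10,20,30,40]):
  for psi in np.radians([-60,-40,-20,0,20,40,60]):
    for phi in (0,np.pi/2,np.pi,-np.pi/2):
      for y in (-.09,0,.09):
        r=ori(psi,dl,phi); t=w((-.03,y,.05)); c=clear(t,r,.085); 
        if min(c.values())<.006: continue
        for q0 in seeds:
          q,e=ik(t,r,q0)
          if e<.02:
            q2,e2=ik(w((-.03,y,.23)),r,q)
            out.append((np.degrees(dl),np.degrees(psi),np.degrees(phi),y,round(min(c.values()),3),round(e2,3),q.round(2).tolist())); break
for o in out: print(*o)
E
timeout 560 python3 s1.py
```

```text
bottle hood [-0.08131215  0.19978926  0.04      ]
10.0 -20.0 0.0 -0.09 0.009 0.116 [-0.5, 0.87, -0.18, 2.4, 2.16, 1.58, 1.5]
10.0 -20.0 0.0 0 0.01 0.0 [-0.64, 0.86, -0.26, 2.27, 1.96, 1.57, 1.62]
10.0 -20.0 180.0 -0.09 0.009 0.116 [-0.49, 0.88, -0.19, 2.4, 2.16, 1.58, -1.64]
10.0 -20.0 180.0 0 0.01 0.0 [-0.63, 0.86, -0.27, 2.27, 1.96, 1.58, -1.52]
20.0 -20.0 0.0 0 0.007 0.0 [-0.52, 0.68, -0.35, 2.32, 1.94, 1.36, 1.77]
20.0 -20.0 180.0 0 0.007 0.0 [-0.44, 0.7, -0.42, 2.32, 1.96, 1.4, -1.35]
40.0 0.0 90.0 0.09 0.009 0.0 [-0.28, 0.34, -0.45, 2.34, 1.96, 0.69, 0.64]
40.0 0.0 -90.0 0.09 0.009 0.0 [0.21, 0.52, -0.98, 2.34, 2.0, 0.91, -2.37]
```

```bash
cat > s2.py <<'E'
import plan; from plan import *
import sys
plan.BT=np.array([-.081,.2]); d=np.radians
def run(way,q,verbose=True):
    t0,r0=fk(q,sg,p); ok=True
    for t1,r1 in way:
        dr=(r1*r0.inv()).as_rotvec(); n=int(max(np.linalg.norm(dr)/d(6),np.linalg.norm(t1-t0)/.03))+1; em=0;dq=0
        for i in range(1,n+1):
            qn,e=ik(t0+(t1-t0)*i/n,R.from_rotvec(dr*i/n)*r0,q); em=max(em,e); dq=max(dq,np.abs(qn-q).max()); q=qn
        if verbose: print(n,"err %.3f dq %.2f"%(em,dq),q.round(2),t1.round(3),np.degrees(dr).round(0))
        t0,r0=t1,r1; ok&=em<.03
    return ok,q
if __name__=="__main__":
    q0=np.array([.6627,-.47919,-.74968,2.11647,-.32397,1.39776,-1.61111])
    tip=lambda psi,dl,x,y,z,back:w((x,y,z))-back*ori(psi,dl,0).as_matrix()[:,2]*np.array([1,1,0])
    for psi,dl,y in ((-20,15,0),(-20,15,.02),(-25,15,0.02),(-15,15,0.02),(-20,25,.02)):
        P,L=d(psi),d(dl); r=ori(P,L,np.pi)
        print(psi,dl,y,{k:round(float(v),3) for k,v in clear(w((-.03,y,.05)),r,.085).items()},{k:round(float(v),3) for k,v in clear(w((-.03,y,.21)),r,.235).items()})
    P,L,y=d(-20),d(15),.01
    way=[(np.array([.45,.05,.40]),ori(0,d(89.9),0)),(np.array([.45,.05,.40]),ori(d(55),d(89.9),0)),(np.array([.45,.05,.40]),ori(d(110),d(89.9),0)),
     (np.array([.47,.0,.40]),ori(d(-70),d(40),np.pi)),(tip(P,L,-.03,y,.35,.09),ori(P,L,np.pi)),(tip(P,L,-.03,y,.05,.06),ori(P,L,np.pi)),(tip(P,L,-.03,y,.05,0),ori(P,L,np.pi)),(tip(P,L,-.03,y,.25,0),ori(P,L,np.pi))]
    run(way,q0)
E
python3 s2.py
```

```text
-20 15 0 {'plane': 0.038, 'bench': 0.032, 'lip': 0.009, 'clip': 0.173, 'cons': 0.099, 'bot': 0.04} {'plane': 0.038, 'bench': 0.192, 'lip': 0.01, 'clip': 0.108, 'cons': 0.163, 'bot': 0.13}
-20 15 0.02 {'plane': 0.038, 'bench': 0.032, 'lip': 0.009, 'clip': 0.184, 'cons': 0.119, 'bot': 0.021} {'plane': 0.038, 'bench': 0.192, 'lip': 0.011, 'clip': 0.124, 'cons': 0.176, 'bot': 0.122}
-25 15 0.02 {'plane': 0.028, 'bench': 0.032, 'lip': 0.003, 'clip': 0.19, 'cons': 0.127, 'bot': 0.009} {'plane': 0.028, 'bench': 0.192, 'lip': 0.003, 'clip': 0.133, 'cons': 0.183, 'bot': 0.122}
-15 15 0.02 {'plane': 0.047, 'bench': 0.032, 'lip': 0.017, 'clip': 0.177, 'cons': 0.111, 'bot': 0.031} {'plane': 0.047, 'bench': 0.192, 'lip': 0.02, 'clip': 0.114, 'cons': 0.17, 'bot': 0.124}
-20 25 0.02 {'plane': 0.028, 'bench': 0.046, 'lip': 0.004, 'clip': 0.171, 'cons': 0.118, 'bot': 0.022} {'plane': 0.028, 'bench': 0.206, 'lip': 0.01, 'clip': 0.115, 'cons': 0.187, 'bot': 0.135}
8 err 0.000 dq 0.08 [ 0.77 -0.14 -0.84  1.56 -0.1   1.67 -1.7 ] [0.45 0.05 0.4 ] [ 0. -0.  1.]
10 err 0.000 dq 0.09 [ 0.68 -0.13 -0.76  1.56 -0.09  1.67 -0.76] [0.45 0.05 0.4 ] [-0.  0. 55.]
10 err 0.000 dq 0.09 [ 0.6  -0.12 -0.7   1.56 -0.08  1.67  0.19] [0.45 0.05 0.4 ] [ 0.  0. 55.]
9 err 0.000 dq 0.12 [ 0.48 -0.   -1.14  1.75  0.82  1.7  -0.39] [0.47 0.   0.4 ] [-48. -14.  -0.]
10 err 0.000 dq 0.08 [ 0.14 -0.46 -1.15  2.32  1.07  1.03 -0.47] [0.457 0.142 0.35 ] [-19. -17.  49.]
11 err 0.000 dq 0.55 [-0.36  0.95 -0.7   2.31  1.97  1.81 -1.39] [0.484 0.13  0.05 ] [0. 0. 0.]
2 err 0.000 dq 0.06 [-0.27  0.9  -0.63  2.28  2.09  1.7  -1.33] [0.537 0.106 0.05 ] [0. 0. 0.]
7 err 0.000 dq 0.12 [-0.01  0.19 -0.94  2.35  1.7   1.32 -0.91] [0.537 0.106 0.25 ] [0. 0. 0.]
```

arm_command(steps=[{"slide": [-0.01, 0, 0.02], "rot": [0, 3, 0], "grip": 0}, {"slide": [-0.02, 0, 0.03], "rot": [0, 8, 0], "grip": 0}, {"slide": [0, 0, 0.04], "rot": [0, 9, 0], "grip": 0}, {"slide": [0, 0, 0.05], "rot": [0, 9, 0], "grip": 0}, {"slide": [0, 0, 0.05], "rot": [0, 9, 0], "grip": 0}, {"slide": [0, 0, 0], "rot": [0, 9, 0], "grip": 0}, {"slide": [0, 0, 0], "rot": [0, 9, 0], "grip": 0}, {"slide": [0, 0, 0], "rot": [0, 0, 0], "grip": 0}])

```text
time: 10.45
ee_pos: [0.5379, 0.1044, 0.3609]
eef_rot: [0.994, -0.045, 0.095, 0.026]
ft_force: [-0.4, -0.0, -1.3]
width: 0.0005
grip_force: 0.0
```

```bash
python3 st.py
```

```text
[0.538 0.104 0.361] [ 0.064  0.012 -0.418  1.562  0.127  1.413 -2.024]
[[ 0.978 -0.093  0.188]
 [-0.084 -0.995 -0.059]
 [ 0.192  0.042 -0.98 ]]
hood xy -0.028579978597635263 0.008010038982517717 pitch below horiz 78.6558839666703
```

arm_command(steps=[{"slide": [-0.03, -0.01, 0.02], "rot": [0, 6, 0], "grip": 0}, {"slide": [-0.03, -0.02, 0.02], "rot": [0, 5, 0], "grip": 0}, {"slide": [-0.03, -0.02, 0], "rot": [0, 0, 10], "grip": 0}, {"slide": [0, 0, 0], "rot": [0, 0, 10], "grip": 0}, {"slide": [0, 0, 0], "rot": [0, 0, 10], "grip": 0}, {"slide": [0, 0, 0], "rot": [0, 0, 10], "grip": 0}, {"slide": [0, 0, 0], "rot": [0, 0, 10], "grip": 0}, {"slide": [0, 0, 0], "rot": [0, 0, 10], "grip": 0}])

```text
time: 11.45
ee_pos: [0.4459, 0.0551, 0.403]
eef_rot: [0.884, 0.466, 0.018, 0.025]
ft_force: [-1.1, -0.4, -0.1]
width: 0.0005
grip_force: 0.0
```

arm_command(steps=[{"slide": [0, 0, 0], "rot": [0, 0, 10], "grip": 0}, {"slide": [0, 0, 0], "rot": [0, 0, 10], "grip": 0}, {"slide": [0, 0, 0], "rot": [0, 0, 10], "grip": 0}, {"slide": [0, 0, 0], "rot": [0, 0, 10], "grip": 0}, {"slide": [0, 0, 0], "rot": [0, 0, 10], "grip": 0}, {"slide": [0, 0, 0], "rot": [0, 0, 0], "grip": 0}, {"slide": [0, 0, 0], "rot": [0, 0, 0], "grip": 0}, {"slide": [0, 0, 0], "rot": [0, 0, 0], "grip": 0}])

```text
time: 12.45
ee_pos: [0.4468, 0.0549, 0.4032]
eef_rot: [0.608, 0.794, 0.026, 0.015]
ft_force: [-0.2, -0.9, 0.1]
width: 0.0001
grip_force: 0.0
```

```bash
python3 st.py
python3 - <<'E'
from h import *
import json; s=sensors.read_state(); np.set_printoptions(precision=5,suppress=True)
print([np.round(s[k],5).tolist() for k in("joint_positions","ee_pos","eef_rot")])
E
```

```text
[0.447 0.055 0.403] [ 0.056 -0.123 -0.238  1.587 -0.043  1.615  0.08 ]
[[-0.261  0.964  0.055]
 [ 0.965  0.26   0.024]
 [ 0.009  0.06  -0.998]]
hood xy -0.1159263268178185 -0.04778314044864438 pitch below horiz 86.5426282694731
[[0.05615, -0.12315, -0.23761, 1.58742, -0.04271, 1.61506, 0.08048], [0.44679, 0.05491, 0.40325], [0.60753, 0.79372, 0.02637, 0.01465]]
```

```bash
python3 - <<'E'
import re
s=open("kin.py").read()
s=s.replace(",[.883,-.045,.467,.005])]",",[.883,-.045,.467,.005]),\n([0.05615,-0.12315,-0.23761,1.58742,-0.04271,1.61506,0.08048],[0.44679,0.05491,0.40325],[0.60753,0.79372,0.02637,0.01465]),([.064,.012,-.418,1.562,.127,1.413,-2.024],[.538,.104,.361],[.994,-.045,.095,.026])]")
open("kin.py","w").write(s)
E
python3 fit.py
cat > s3.py <<'E'
from s2 import *
q0=np.array(D[4][0])
tip=lambda psi,dl,x,y,z,back:w((x,y,z))-back*ori(psi,dl,0).as_matrix()[:,2]*np.array([1,1,0])
P,L,y=d(-18),d(15),.01
O=lambda a,b:ori(d(a),d(b),np.pi)
F=(tip(P,L,-.03,y,.05,.06),O(-18,15)); G=[(tip(P,L,-.03,y,.05,0),O(-18,15)),(tip(P,L,-.03,y,.25,0),O(-18,15))]
V={"A":[(np.array([.47,.0,.40]),O(-70,40)),(np.array([.47,.08,.2]),O(-60,25))],
"B":[(np.array([.47,.05,.40]),O(-70,50)),(np.array([.47,.08,.2]),O(-70,40)),(np.array([.47,.12,.08]),O(-50,20))],
"C":[(np.array([.47,.05,.30]),O(-90,40)),(np.array([.45,.1,.12]),O(-60,20))]}
for k,v in V.items(): print(k); run(v+[F]+G,q0)
E
python3 s3.py
```

```text
0.0007196814253794836 [-1  1 -1  1 -1  1 -1] [ 0.2812  0.4595  0.485   0.3636 -0.0073  0.0224 -0.0087 -0.0726  1.5064]
0.000719681425379494 [-1  1 -1  1 -1  1 -1] [ 0.2812  0.4595  0.485   0.3636 -0.0073  0.0224 -0.0087 -0.0726  1.5064]
0.0007196814253810715 [-1  1 -1  1 -1  1 -1] [ 0.2812  0.4595  0.485   0.3636 -0.0073  0.0224 -0.0087 -0.0726  1.5064]
[[-0.0006  0.0053  0.0038 -0.0001 -0.0001  0.0021]
 [ 0.0088  0.0121 -0.009   0.0004 -0.0006  0.0037]
 [-0.0116  0.0037  0.0018 -0.0146  0.     -0.0026]
 [ 0.0057 -0.0082  0.0041 -0.0181  0.0001 -0.0073]
 [ 0.0011  0.0124 -0.0018 -0.0002 -0.0013  0.0024]
 [ 0.0007  0.0041  0.0011 -0.0038 -0.0009  0.0017]]
A
9 err 0.000 dq 0.10 [-0.12  0.   -0.55  1.74  0.82  1.7  -0.4 ] [0.47 0.   0.4 ] [-49. -10.  -0.]
8 err 0.000 dq 0.08 [-0.4   0.43 -0.62  1.97  1.13  1.71 -1.01] [0.47 0.08 0.2 ] [-14.  -5.  10.]
8 err 0.000 dq 0.12 [-0.6   0.78 -0.47  2.37  1.87  1.61 -1.49] [0.483 0.128 0.05 ] [-7. -7. 42.]
2 err 0.000 dq 0.07 [-0.51  0.75 -0.39  2.34  2.01  1.51 -1.44] [0.537 0.106 0.05 ] [0. 0. 0.]
7 err 0.000 dq 0.10 [-0.41  0.08 -0.51  2.39  
[... 419 characters left out ...]
28 0.05 ] [-3. -4. 32.]
2 err 0.000 dq 0.07 [-0.59  0.73 -0.31  2.34  1.98  1.46 -1.46] [0.537 0.106 0.05 ] [0. 0. 0.]
7 err 0.000 dq 0.10 [-0.51  0.07 -0.4   2.39  1.69  1.17 -0.92] [0.537 0.106 0.25 ] [0. 0. 0.]
C
10 err 0.000 dq 0.10 [-0.29  0.34 -0.46  1.6   0.76  1.87 -0.85] [0.47 0.05 0.3 ] [-51.  -1. -19.]
7 err 0.000 dq 0.07 [-0.59  0.65 -0.48  1.96  1.15  1.73 -1.23] [0.45 0.1  0.12] [-20.  -4.  30.]
8 err 0.000 dq 0.12 [-0.69  0.75 -0.39  2.37  1.84  1.55 -1.51] [0.483 0.128 0.05 ] [-3. -4. 42.]
2 err 0.000 dq 0.07 [-0.6   0.73 -0.3   2.34  1.98  1.46 -1.47] [0.537 0.106 0.05 ] [0. 0. 0.]
7 err 0.000 dq 0.10 [-0.52  0.07 -0.39  2.39  1.69  1.17 -0.92] [0.537 0.106 0.25 ] [0. 0. 0.]
```

arm_command(steps=[{"slide": [0.004, -0.009, 0], "rot": [-8.2, -1.7, 0], "grip": 0}, {"slide": [0.004, -0.009, 0], "rot": [-8.2, -1.7, 0], "grip": 0}, {"slide": [0.004, -0.009, 0], "rot": [-8.2, -1.7, 0], "grip": 0}, {"slide": [0.004, -0.009, 0], "rot": [-8.2, -1.7, 0], "grip": 0}, {"slide": [0.004, -0.009, 0], "rot": [-8.2, -1.7, 0], "grip": 0}, {"slide": [0.004, -0.009, 0], "rot": [-8.2, -1.7, 0], "grip": 0}, {"slide": [0, 0.02, -0.03], "rot": [0, 0, 0], "grip": 0}, {"slide": [0, 0.02, -0.03], "rot": [0, 0, 0], "grip": 0}])

```text
time: 13.45
ee_pos: [0.4709, 0.0414, 0.3422]
eef_rot: [0.542, 0.728, -0.254, 0.334]
ft_force: [-0.4, -0.1, -0.2]
width: 0.0003
grip_force: 0.0
```

```bash
cat > s4.py <<'E'
from s2 import *
from h import sensors
import sys
s=sensors.read_state(); q=np.array(s["joint_positions"]); t=np.array(s["ee_pos"]); r=R.from_quat(s["eef_rot"])
print(s["time"],q.round(3),t.round(4),"ft",np.round(s["ft_force"],1)); t0,r0=fk(q,sg,p); print("model err",(t0-t).round(4),np.degrees((r*r0.inv()).as_rotvec()).round(1)); 
z=r.as_matrix()[:,2]; print("psi %.1f dl %.1f"%(np.degrees(np.arctan2(z[1],z[0])-H[2]),np.degrees(np.arcsin(-z[2]))),"hood",hood(t[None])[0].round(4))
O=lambda a,b:ori(d(a),d(b),np.pi)
tip=lambda psi,dl,x,y,z,back:w((x,y,z))-back*ori(d(psi),d(dl),0).as_matrix()[:,2]*np.array([1,1,0])
def go(way):
    T,Rr=t,r
    for a,b in way: print("slide",(a-T).round(4),"rot",np.degrees((b*Rr.inv()).as_rotvec()).round(1)); T,Rr=a,b
    run([(a,b) for a,b in way],q)
E
cat > s5.py <<'E'
from s4 import *
S=(tip(-18,15,-.03,.01,.13,.06),O(-18,15))
go([(np.array([.47,.08,.2]),O(-60,25)),S,(tip(-18,15,-.03,.01,.05,.06),O(-18,15))])
E
python3 s5.py
```

```text
13.45 [-0.169  0.091 -0.596  1.772  0.801  1.743 -0.527] [0.4709 0.0414 0.3422] ft [-0.4 -0.1 -0.2]
model err [-0.0207 -0.0095  0.0042] [ 0.7 -2.7  1.8]
psi -69.8 dl 40.4 hood [-0.0909 -0.0596  0.3422]
slide [-0.0009  0.0386 -0.1422] rot [-14.2  -6.    9.4]
slide [ 0.0129  0.0482 -0.07  ] rot [-7.  -7.5 41.9]
slide [ 0.    0.   -0.08] rot [0. 0. 0.]
6 err 0.000 dq 0.08 [-0.4   0.43 -0.61  1.97  1.13  1.71 -1.01] [0.47 0.08 0.2 ] [-13.  -8.  12.]
8 err 0.012 dq 0.50 [-0.98  0.44 -0.12  2.41  1.66  1.32 -1.32] [0.483 0.128 0.13 ] [-7. -7. 42.]
3 err 0.000 dq 0.09 [-0.99  0.7  -0.1   2.37  1.75  1.36 -1.55] [0.483 0.128 0.05 ] [0. 0. 0.]
```

```bash
cat > s6.py <<'E'
from s4 import *
W2=(np.array([.47,.08,.2]),O(-60,25))
for nm,mid in dict(direct=[],m1=[(np.array([.47,.11,.12]),O(-40,25))],m2=[(np.array([.46,.12,.08]),O(-35,20))]).items():
    way=[W2]+mid+[(tip(-18,15,-.03,.01,.05,.06),O(-18,15))]
    print(nm); go(way); T,Rr=t,r
    for a,b in way:
        dr=(b*Rr.inv()).as_rotvec()
        C=[clear(T+(a-T)*k/6,R.from_rotvec(dr*k/6)*Rr,.085) for k in range(7)]; print({k:round(float(min(c[k] for c in C)),3) for k in C[0]}); T,Rr=a,b
E
python3 s6.py
```

```text
13.45 [-0.169  0.091 -0.596  1.772  0.801  1.743 -0.527] [0.4709 0.0414 0.3422] ft [-0.4 -0.1 -0.2]
model err [-0.0207 -0.0095  0.0042] [ 0.7 -2.7  1.8]
psi -69.8 dl 40.4 hood [-0.0909 -0.0596  0.3422]
direct
slide [-0.0009  0.0386 -0.1422] rot [-14.2  -6.    9.4]
slide [ 0.0129  0.0482 -0.15  ] rot [-7.  -7.5 41.9]
6 err 0.000 dq 0.08 [-0.4   0.43 -0.61  1.97  1.13  1.71 -1.01] [0.47 0.08 0.2 ] [-13.  -8.  12.]
8 err 0.000 dq 0.12 [-0.6   0.78 -0.47  2.37  1.87  1.6  -1.49] [0.483 0.128 0.05 ] [-7. -7. 42.]
{'plane': -0.002, 'bench': 0.196, 'lip': 0.099, 'clip': 0.168, 'cons': 0.217, 'bot': 0.143}
{'plane': 0.022, 'bench': 0.032, 'lip': 0.049, 'clip': 0.184, 'cons': 0.124, 'bot': 0.034}
m1
slide [-0.0009  0.0386 -0.1422] rot [-14.2  -6.    9.4]
slide [ 0.    0.03 -0.08] rot [ 0. -0. 20.]
slide [ 0.0129  0.0182 -0.07  ] rot [-5.5 -8.4 21.9]
6 err 0.000 dq 0.08 [-0.4   0.43 -0.61  1.97  1.13  1.71 -1.01] [0.47 0.08 0.2 ] [-13.  -8.  12.]
4 err 0.000 dq 0.07 [-0.45  0.49 -0.64  2.19  1.37  1.51 -1.14] [0.47 0.11 0.12] [ 0. -0. 20.]
5 err 0.000 dq 0.11 [-0.6   0.78 -0.47  2.37  1.87  1.
[... 341 characters left out ...]
86 -0.1422] rot [-14.2  -6.    9.4]
slide [-0.01  0.04 -0.12] rot [-3.9 -3.1 25. ]
slide [ 0.0229  0.0082 -0.03  ] rot [-2.6 -4.3 17. ]
6 err 0.000 dq 0.08 [-0.4   0.43 -0.61  1.97  1.13  1.71 -1.01] [0.47 0.08 0.2 ] [-13.  -8.  12.]
5 err 0.000 dq 0.09 [-0.56  0.65 -0.58  2.23  1.49  1.59 -1.32] [0.46 0.12 0.08] [-4. -3. 25.]
3 err 0.000 dq 0.14 [-0.61  0.78 -0.46  2.37  1.87  1.6  -1.49] [0.483 0.128 0.05 ] [-3. -4. 17.]
{'plane': -0.002, 'bench': 0.196, 'lip': 0.099, 'clip': 0.168, 'cons': 0.217, 'bot': 0.143}
{'plane': 0.022, 'bench': 0.069, 'lip': 0.051, 'clip': 0.184, 'cons': 0.157, 'bot': 0.031}
{'plane': 0.082, 'bench': 0.032, 'lip': 0.061, 'clip': 0.212, 'cons': 0.124, 'bot': 0.031}
```

arm_command(steps=[{"slide": [-0.03, 0, 0], "rot": [0, 0, 0], "grip": 0}, {"slide": [0, 0.01, -0.035], "rot": [-3.5, -1.5, 2.3], "grip": 0}, {"slide": [0, 0.01, -0.035], "rot": [-3.5, -1.5, 2.3], "grip": 0}, {"slide": [0, 0.01, -0.035], "rot": [-3.5, -1.5, 2.4], "grip": 0}, {"slide": [0, 0.01, -0.037], "rot": [-3.7, -1.5, 2.4], "grip": 0}, {"slide": [0.01, 0.01, -0.025], "rot": [0, 0, 6.7], "grip": 0}, {"slide": [0.01, 0.01, -0.025], "rot": [0, 0, 6.7], "grip": 0}, {"slide": [0.01, 0.01, -0.03], "rot": [0, 0, 6.6], "grip": 0}])

```text
time: 14.45
ee_pos: [0.4712, 0.1117, 0.1204]
eef_rot: [0.315, 0.783, -0.2, 0.498]
ft_force: [0.7, 0.2, -0.7]
width: 0.0004
grip_force: 0.0
```

```bash
cat > s7.py <<'E'
from s4 import *
go([(tip(-18,15,-.03,.01,.05,.06),O(-18,15)),(tip(-18,15,-.03,.01,.05,.0),O(-18,15)),(tip(-18,15,-.03,.01,.20,.0),O(-18,15))])
E
python3 s7.py
```

```text
14.45 [-0.401  0.424 -0.696  2.214  1.285  1.548 -1.06 ] [0.4712 0.1117 0.1204] ft [ 0.7  0.2 -0.7]
model err [-0.0239 -0.0253  0.0214] [ 2.3 -2.4  2.6]
psi -39.8 dl 25.1 hood [-0.0955  0.0106  0.1204]
slide [ 0.0116  0.0166 -0.0704] rot [-5.5 -8.5 21.7]
slide [ 0.0537 -0.0218  0.    ] rot [0. 0. 0.]
slide [0.   0.   0.15] rot [0. 0. 0.]
5 err 0.000 dq 0.13 [-0.58  0.79 -0.49  2.37  1.88  1.62 -1.49] [0.483 0.128 0.05 ] [ -3. -10.  25.]
2 err 0.000 dq 0.07 [-0.49  0.76 -0.41  2.34  2.02  1.52 -1.44] [0.537 0.106 0.05 ] [0. 0. 0.]
6 err 0.000 dq 0.09 [-0.4   0.25 -0.53  2.4   1.79  1.28 -1.07] [0.537 0.106 0.2  ] [0. 0. 0.]
```

arm_command(steps=[{"slide": [0, 0.002, -0.015], "rot": [-0.7, -1.05, 2.7], "grip": 0}, {"slide": [0, 0.002, -0.015], "rot": [-0.7, -1.05, 2.7], "grip": 0}, {"slide": [0, 0.002, -0.015], "rot": [-0.7, -1.05, 2.7], "grip": 0}, {"slide": [0.002, 0.002, -0.015], "rot": [-0.7, -1.05, 2.7], "grip": 0}, {"slide": [0.002, 0.002, -0.01], "rot": [-0.7, -1.05, 2.7], "grip": 0}, {"slide": [0.002, 0.002, 0], "rot": [-0.7, -1.05, 2.7], "grip": 0}, {"slide": [0.002, 0.002, 0], "rot": [-0.7, -1.05, 2.7], "grip": 0}, {"slide": [0.002, 0.002, 0], "rot": [-0.6, -1.1, 2.8], "grip": 0}])

```text
time: 15.45
ee_pos: [0.4811, 0.1272, 0.0511]
eef_rot: [0.153, 0.778, -0.117, 0.598]
ft_force: [-0.4, 0.1, -0.7]
width: 0.0003
grip_force: 0.0
```

```bash
python3 s7.py
```

```text
15.45 [-0.528  0.684 -0.58   2.417  1.759  1.635 -1.383] [0.4811 0.1272 0.0511] ft [-0.4  0.1 -0.7]
model err [-0.0199 -0.0267  0.0342] [ 3.3 -1.5  3.2]
psi -18.2 dl 15.0 hood [-0.0868  0.0267  0.0511]
slide [ 0.0018  0.0011 -0.0011] rot [-0.   0.1  0.2]
slide [ 0.0537 -0.0218  0.    ] rot [0. 0. 0.]
slide [0.   0.   0.15] rot [0. 0. 0.]
2 err 0.000 dq 0.07 [-0.55  0.8  -0.52  2.37  1.89  1.64 -1.48] [0.483 0.128 0.05 ] [ 3. -1.  3.]
2 err 0.000 dq 0.07 [-0.46  0.77 -0.44  2.34  2.03  1.54 -1.43] [0.537 0.106 0.05 ] [0. 0. 0.]
6 err 0.000 dq 0.09 [-0.36  0.25 -0.57  2.4   1.79  1.29 -1.07] [0.537 0.106 0.2  ] [0. 0. 0.]
```

arm_command(steps=[{"slide": [0.009, -0.004, 0], "rot": [0, 0, 0], "grip": 0}, {"slide": [0.009, -0.004, 0], "rot": [0, 0, 0], "grip": 0}, {"slide": [0.009, -0.004, 0], "rot": [0, 0, 0], "grip": 0}, {"slide": [0.009, -0.004, 0], "rot": [0, 0, 0], "grip": 0}, {"slide": [0.009, -0.003, 0], "rot": [0, 0, 0], "grip": 0}, {"slide": [0.009, -0.003, 0], "rot": [0, 0, 0], "grip": 0}, {"slide": [0, 0, 0], "rot": [0, 0, 0], "grip": 0}, {"slide": [0, 0, 0], "rot": [0, 0, 0], "grip": 0}])

```text
time: 16.45
ee_pos: [0.5348, 0.1048, 0.0512]
eef_rot: [0.153, 0.778, -0.118, 0.597]
ft_force: [0.1, -0.0, 0.1]
width: 0.0007
grip_force: 0.0
```

```bash
python3 s7.py | head -3
python3 - <<'E'
from h import *
S,T=eyes.camera("side"),eyes.camera("top")
a=S["pixels"][110:310,150:380]; b=T["pixels"][170:270,150:350]
cv2.imwrite("pics/d1.png",cv2.cvtColor(np.vstack([cv2.resize(a,(400,348)),cv2.resize(b,(400,200))]),cv2.COLOR_RGB2BGR))
E
```

```text
16.45 [-0.445  0.661 -0.491  2.385  1.895  1.538 -1.327] [0.5348 0.1048 0.0512] ft [ 0.1 -0.   0.1]
model err [-0.0218 -0.0241  0.0326] [ 3.2 -1.5  3.2]
psi -18.3 dl 15.0 hood [-0.0316  0.0082  0.0512]
```

View pics/d1.png

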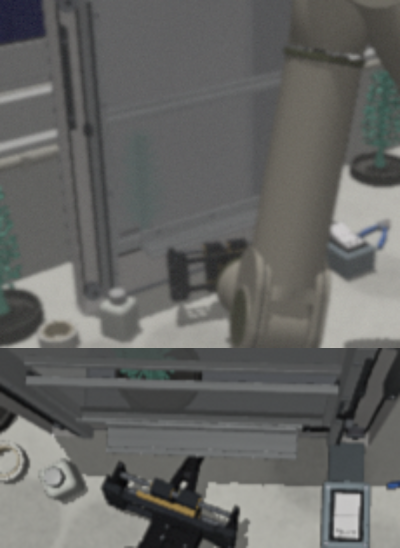

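The finger slips under the lip (top half at about (190,458)) with the body clear of the bottle. Next I work out the clip height and start raising.

Run:
```python
from h import *
from plan import w
from scipy.optimize import brentq
S=eyes.camera("side");T=eyes.camera("top")
print(proj(w((-.02,-.15,.12)),S),proj(w((-.014,-.15,.12)),S))
for x in(-.03,-.02,-.01):
  for y in(-.16,-.175):
    for v in(171,172.9,174): print(x,y,v,round(brentq(lambda z:proj(w((x,y,z)),S)[1]-v,.15,.4),4),proj(w((x,y,.26)),S).round(1),proj(w((x,y,.26)),T).round(1))
```

```text
[316.53494426 217.85394938] [315.35740629 217.12518465]
-0.03 -0.16 171 0.2703 [322.2 174.4] [312.8 208.1]
-0.03 -0.16 172.9 0.2645 [322.2 174.4] [312.8 208.1]
-0.03 -0.16 174 0.2612 [322.2 174.4] [312.8 208.1]
-0.03 -0.175 171 0.2671 [326.4 173.3] [319.5 208.3]
-0.03 -0.175 172.9 0.2613 [326.4 173.3] [319.5 208.3]
-0.03 -0.175 174 0.2579 [326.4 173.3] [319.5 208.3]
-0.02 -0.16 171 0.2672 [320.2 173.3] [312.9 203.7]
-0.02 -0.16 172.9 0.2614 [320.2 173.3] [312.9 203.7]
-0.02 -0.16 174 0.258 [320.2 173.3] [312.9 203.7]
-0.02 -0.175 171 0.264 [324.3 172.3] [319.6 203.9]
-0.02 -0.175 172.9 0.2582 [324.3 172.3] [319.6 203.9]
-0.02 -0.175 174 0.2548 [324.3 172.3] [319.6 203.9]
-0.01 -0.16 171 0.2641 [318.1 172.3] [313.  199.4]
-0.01 -0.16 172.9 0.2582 [318.1 172.3] [313.  199.4]
-0.01 -0.16 174 0.2548 [318.1 172.3] [313.  199.4]
-0.01 -0.175 171 0.2609 [322.3 171.3] [319.7 199.6]
-0.01 -0.175 172.9 0.255 [322.3 171.3] [319.7 199.6]
-0.01 -0.175 174 0.2516 [322.3 171.3] [319.7 199.6]
```

arm_command(steps=[{"slide": [0, 0, 0.008], "rot": [0, 0, 0], "grip": 0}, {"slide": [0, 0, 0.004], "rot": [0, 0, 0], "grip": 0}, {"slide": [0, 0, 0.004], "rot": [0, 0, 0], "grip": 0}, {"slide": [0, 0, 0.004], "rot": [0, 0, 0], "grip": 0}, {"slide": [0, 0, 0.004], "rot": [0, 0, 0], "grip": 0}, {"slide": [0, 0, 0.004], "rot": [0, 0, 0], "grip": 0}, {"slide": [0, 0, 0.004], "rot": [0, 0, 0], "grip": 0}, {"slide": [0, 0, 0.004], "rot": [0, 0, 0], "grip": 0}])

```text
time: 17.65
ee_pos: [0.5349, 0.1047, 0.0874]
eef_rot: [0.153, 0.778, -0.118, 0.597]
ft_force: [0.3, -0.0, -2.5]
width: 0.0005
grip_force: 1.4
```

arm_command(steps=[{"slide": [0, 0, 0.007], "rot": [0, 0, 0], "grip": 0}, {"slide": [0, 0, 0.01], "rot": [0, 0, 0], "grip": 0}, {"slide": [0, 0, 0.01], "rot": [0, 0, 0], "grip": 0}, {"slide": [0, 0, 0.01], "rot": [0, 0, 0], "grip": 0}, {"slide": [0, 0, 0.01], "rot": [0, 0, 0], "grip": 0}, {"slide": [0, 0, 0.01], "rot": [0, 0, 0], "grip": 0}, {"slide": [0, 0, 0.008], "rot": [0, 0, 0], "grip": 0}, {"slide": [0, 0, 0.005], "rot": [0, 0, 0], "grip": 0}])

```text
time: 18.65
ee_pos: [0.535, 0.1046, 0.1578]
eef_rot: [0.153, 0.778, -0.118, 0.598]
ft_force: [0.4, 1.5, -3.7]
width: 0.0003
grip_force: 1.5
```

arm_command(steps=[{"slide": [0, 0, 0.006], "rot": [0, 0, 0], "grip": 0}, {"slide": [0, 0, 0.008], "rot": [0, 0, 0], "grip": 0}, {"slide": [0, 0, 0.008], "rot": [0, 0, 0], "grip": 0}, {"slide": [0, 0, 0.006], "rot": [0, 0, 0], "grip": 0}, {"slide": [0, 0, 0.004], "rot": [0, 0, 0], "grip": 0}, {"slide": [0, 0, 0.002], "rot": [0, 0, 0], "grip": 0}, {"slide": [0, 0, 0], "rot": [0, 0, 0], "grip": 0}, {"slide": [0, 0, 0], "rot": [0, 0, 0], "grip": 0}])

```text
time: 19.65
ee_pos: [0.5351, 0.1047, 0.1914]
eef_rot: [0.153, 0.778, -0.118, 0.598]
ft_force: [0.3, 0.6, -0.4]
width: 0.0002
grip_force: 0.2
```

```bash
python3 s7.py | head -3
python3 - <<'E'
from h import *
S,T=eyes.camera("side"),eyes.camera("top")
for t in("mark_pointer","sash_pointer"):
  for n,c in(("S",S),("T",T)): print(t,n,[(np.round(d["bbox"],1).tolist(),round(d["conf"],2)) for d in eyes.look_for(t,c)[:3]])
a=S["pixels"][110:270,190:400]; b=T["pixels"][170:270,150:350]
cv2.imwrite("pics/e1.png",cv2.cvtColor(np.vstack([cv2.resize(a,(500,381)),cv2.resize(b,(500,218))[:,:]]),cv2.COLOR_RGB2BGR))
E
```

```text
19.65 [-0.018  0.273 -0.947  2.412  1.738  1.411 -0.96 ] [0.5351 0.1047 0.1914] ft [ 0.3  0.6 -0.4]
model err [-0.0163 -0.024   0.0221] [ 3.2 -1.5  3.2]
psi -18.3 dl 14.9 hood [-0.0314  0.0081  0.1914]
mark_pointer S []
mark_pointer T []
sash_pointer S [([195.6, 110.4, 321.8, 215.5], 0.71)]
sash_pointer T [([142.1, 168.2, 327.1, 217.3], 0.66)]
```

View pics/e1.png

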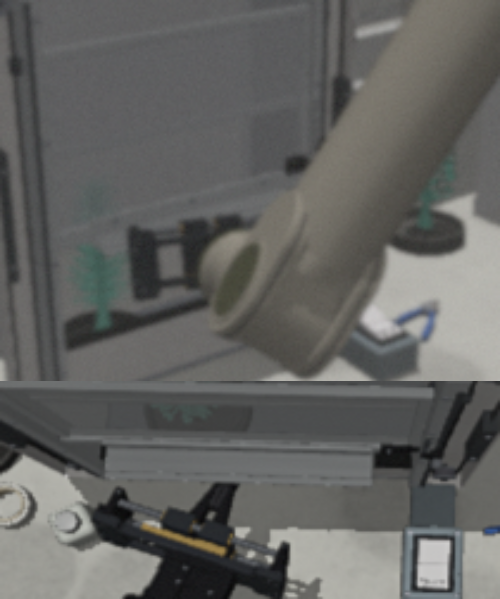

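The sash pointer now shows at about (314,178) in the side view and the clip is hidden behind the forearm. Since the clip doesn't move, I'll zoom into the original pictures to read its height.

Run:
```python
import cv2,numpy as np
s=cv2.imread("pics/side0.png");t=cv2.imread("pics/top0.png")
f=lambda a,x,y,w,h:cv2.resize(a[y:y+h,x:x+w],(396,288),interpolation=cv2.INTER_NEAREST)
g=lambda im:np.clip(im.astype(float)*1.6,0,255).astype(np.uint8)
cv2.imwrite("pics/f1.png",g(np.vstack([np.hstack([f(s,304,158,33,24),f(s,304,203,33,24)]),np.hstack([f(t,303,196,33,24),np.zeros((288,396,3),np.uint8)])])))
G=cv2.cvtColor(s,cv2.COLOR_BGR2GRAY)
print(G[162:184,318:336]);print(G[208:226,306:324])
```

```text
[[ 88  83  80  78  77  78  75  67  76  91  98  95  89  72  64  70  82  85]
 [ 89  83  82  78  81  78  73  67  78  90  97  97  90  71  61  71  83  90]
 [ 87  80  80  75  75  76  71  66  78  92  96  93  88  74  61  71  82  83]
 [ 86  84  80  76  76  76  69  65  76  90  98  97  89  73  62  72  82  88]
 [ 88  82  81  78  76  77  73  61  74  92  95  94  83  69  60  70  81  88]
 [ 87  82  80  77  78  75  70  59  68  82  92  92  84  69  56  70  82  90]
 [ 87  83  77  78  76  71  59  51  50  64  79  89  82  65  62  73  84  89]
 [ 86  84  79  76  73  66  58  44  42  51  73  91  84  69  64  73  86  91]
 [ 86  83  79  76  72  65  51  42  44  58  72  85  77  66  63  76  84  89]
 [ 87  83  79  76  71  62  46  48  53  67  79  78  75  62  64  75  84  84]
 [ 86  81  81  72  63  54  44  46  59  71  73  76  68  61  64  79  83  89]
 [ 86  82  78  79  70  52  45  44  53  65  70  74  70  61  62  76  82  85]
 [ 84  83  80  78  74  63  54  43  48  62  70  81  74  63  61  75  83  85]
 [ 85  85  78  79  77  69  59  51  56  68  82  88  80  64  64  73  81  83]
 [ 86  79  77  76  73  71  64  61  73  88  89  90 
[... 877 characters left out ...]
81 86 92 88 73]
 [79 83 78 73 66 59 58 56 47 46 47 56 70 76 86 88 85 72]
 [80 80 76 66 55 50 49 44 42 43 43 48 58 68 84 88 85 74]
 [81 80 72 62 45 45 41 43 39 42 38 45 56 74 81 90 83 75]
 [83 78 75 60 51 44 42 45 42 37 38 52 66 76 85 89 84 73]
 [83 82 75 58 47 41 40 43 39 42 49 63 76 82 88 92 85 72]
 [90 89 79 63 52 50 53 47 52 54 63 75 82 86 89 89 86 73]
 [96 92 85 70 56 54 60 67 68 72 81 87 85 85 89 91 83 76]
 [95 94 88 80 71 67 75 81 83 86 88 93 89 86 85 90 85 78]
 [92 92 87 86 87 84 87 87 88 90 91 92 87 84 90 90 83 74]
 [92 89 92 90 91 93 92 91 91 91 87 88 87 88 87 87 81 73]
 [90 91 93 95 91 94 91 88 86 88 85 85 86 85 89 89 84 75]
 [91 89 87 92 88 90 84 82 78 75 71 76 81 86 86 90 80 74]]
```

View pics/f1.png

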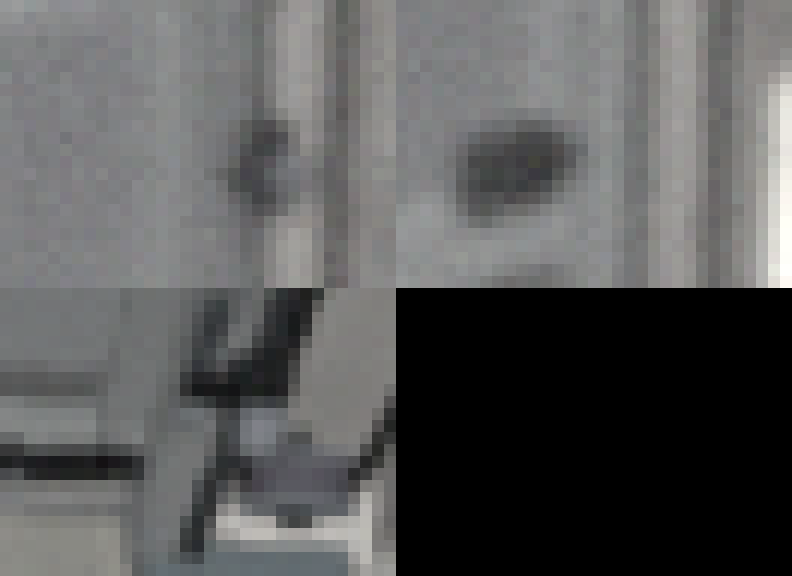

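Run:
```python
from h import *
from plan import hood,w
np.set_printoptions(precision=4,suppress=True)
S,T=eyes.camera("side"),eyes.camera("top")
a=tri((318.3,215.7),S,(315,210.6),T); b=tri((322.2,172.4),S,(318,204),T); print(hood(a[None]),hood(b[None]))
from scipy.optimize import brentq
# sash pointer at hood (x,y): bias at z=.12, clip at its own
for x,y,xc,yc in((-.012,-.167,-.018,-.172),(-.012,-.167,-.012,-.172),(-.016,-.165,-.02,-.172)):
    b0=215.7-proj(w((x,y,.12)),S)[1]; print(b0,proj(w((x,y,.12)),S),"clip z",brentq(lambda z:proj(w((xc,yc,z)),S)[1]+b0-172.4,.15,.4))
    bx=215.7-proj(w((x,y,.12)),S)[1]
    # current pointer row
G=cv2.cvtColor(S["pixels"],cv2.COLOR_RGB2GRAY); print(G[170:188,306:324])
G0=cv2.imread("pics/side0.png",0); tm=G0[209:224,307:321]; R_=cv2.matchTemplate(G[150:200,300:330],tm,cv2.TM_CCOEFF_NORMED); _,m,_,l=cv2.minMaxLoc(R_); print(m,l[0]+300,l[1]+150, R_[l[1]-1:l[1]+2,l[0]])
```

```text
[[-0.0076 -0.1695  0.1165]] [[-0.0192 -0.1701  0.2603]]
0.19377991717334453 [319.5325 215.5062] clip z 0.2603103551557259
0.19377991717334453 [319.5325 215.5062] clip z 0.25842156148837936
-0.44693995719330815 [319.7849 216.1469] clip z 0.25896241929329383
[[ 84  85  86  87  87  87  86  85  87  88  92  95  93  89  87  85  79  73]
 [ 83  86  87  86  84  85  84  85  86  89  93  94  92  90  86  84  75  68]
 [ 89  87  85  86  84  87  85  85  87  88  90  96  94  86  88  80  68  72]
 [ 84  86  86  87  86  85  84  85  87  86  88  93  93  89  86  84  79  86]
 [ 88  84  86  86  85  83  80  79  80  77  78  83  84  83  83  87  94 100]
 [ 85  86  83  83  79  76  73  68  63  65  63  67  73  80  80  91  99 107]
 [ 85  86  80  81  69  61  60  50  49  44  46  49  59  67  83  94 107 113]
 [ 87  83  81  74  62  52  49  46  45  41  39  42  49  61  83 100 111 115]
 [ 85  85  83  73  53  44  43  43  40  40  37  40  48  64  87 105 116 118]
 [ 86  87  81  75  53  45  45  42  43  38  38  42  59  78  99 108 117 118]
 [ 87  85  83  71  51  48  44  41  35  42  42  50  71  92 107 114 116 118]
 [ 92  94  87  70  54  51  44  53  49  53  56  73  89 104 114 116 119 120]
 [ 98  97  97  80  65  55  55  65  72  71  75  89 104 112 115 118 121 122]
 [ 98  99  97  91  77  72  72  81  86  87  94 103 112 114 117 118 120 119]
 [ 96  98  98  95  92  91  92  93  95  97 101 107 112 118 118 120 119 119]
 [ 99  97  95  98  96  97  98  96  98 102 106 115 118 118 119 120 120 121]
 [ 94  96  94  97  99 100  95  96 100 103 111 114 118 118 119 117 122 121]
 [ 95  94  96  97  96  97  97  98 100 108 115 116 118 122 120 121 119 119]]
0.9296417832374573 307 171 [0.8599 0.9296 0.8542]
```

arm_command(steps=[{"slide": [0, 0, 0.003], "rot": [0, 0, 0], "grip": 0}, {"slide": [0, 0, 0.003], "rot": [0, 0, 0], "grip": 0}, {"slide": [0, 0, 0.003], "rot": [0, 0, 0], "grip": 0}, {"slide": [0, 0, 0.003], "rot": [0, 0, 0], "grip": 0}, {"slide": [0, 0, 0.002], "rot": [0, 0, 0], "grip": 0}, {"slide": [0, 0, 0.001], "rot": [0, 0, 0], "grip": 0}, {"slide": [0, 0, 0], "rot": [0, 0, 0], "grip": 0}, {"slide": [0, 0, 0], "rot": [0, 0, 0], "grip": 0}])

```text
time: 21.05
ee_pos: [0.535, 0.1047, 0.2064]
eef_rot: [0.153, 0.778, -0.118, 0.598]
ft_force: [-0.2, -0.5, -1.2]
width: 0.0004
grip_force: 0.7
```

```bash
cat > ptr.py <<'E'
from h import *
from plan import hood,w
from scipy.optimize import brentq
S=eyes.camera("side"); G=cv2.cvtColor(S["pixels"],cv2.COLOR_RGB2GRAY)
G0=cv2.imread("pics/side0.png",0); tm=G0[209:224,307:320]; M=cv2.matchTemplate(G[140:200,300:330],tm,cv2.TM_CCOEFF_NORMED); _,m,_,l=cv2.minMaxLoc(M)
a,b,c=M[l[1]-1:l[1]+2,l[0]]; sh=l[1]+140+.5*(a-c)/(a-2*b+c)-209
f=lambda z:proj(w((-.012,-.167,z)),S)[1]
print("match",m,l[0]+300-307,"rowshift",sh,"pointer z",brentq(lambda z:f(z)-f(.12)-sh,.1,.33),sensors.read_state()["ee_pos"],sensors.read_state()["ft_force"])
E
python3 ptr.py
```

```text
match 0.9543872475624084 1 rowshift -42.87581 pointer z 0.2581763751752562 [0.53501987 0.10470757 0.2063536 ] [-0.54792398  0.29801339 -1.1086164 ]
```

arm_command(steps=[{"slide": [0, 0, 0.001], "rot": [0, 0, 0], "grip": 0}, {"slide": [0, 0, 0], "rot": [0, 0, 0], "grip": 0}, {"slide": [0, 0, 0], "rot": [0, 0, 0], "grip": 0}, {"slide": [0, 0, -0.01], "rot": [0, 0, 0], "grip": 0}, {"slide": [0, 0, -0.03], "rot": [0, 0, 0], "grip": 0}, {"slide": [0, 0, -0.035], "rot": [0, 0, 0], "grip": 0}, {"slide": [0, 0, -0.035], "rot": [0, 0, 0], "grip": 0}, {"slide": [0, 0, -0.035], "rot": [0, 0, 0], "grip": 0}])

```text
time: 22.1
ee_pos: [0.5353, 0.1049, 0.0615]
eef_rot: [0.153, 0.778, -0.118, 0.598]
ft_force: [-0.2, 0.2, -0.2]
width: 0.0001
grip_force: 0.0
```

arm_command(steps=[{"slide": [-0.018, 0.007, 0], "rot": [0, 0, 0], "grip": 0}, {"slide": [-0.018, 0.007, 0], "rot": [0, 0, 0], "grip": 0}, {"slide": [-0.018, 0.008, 0], "rot": [0, 0, 0], "grip": 0}, {"slide": [-0.004, -0.003, 0.01], "rot": [1, 1.5, -4], "grip": 0}, {"slide": [-0.004, -0.003, 0.015], "rot": [1, 1.5, -4], "grip": 0}, {"slide": [-0.003, -0.004, 0.015], "rot": [1, 1.5, -4], "grip": 0}, {"slide": [0, -0.003, 0.02], "rot": [1, 1.5, -5], "grip": 0}, {"slide": [0, -0.003, 0.02], "rot": [1, 1.5, -5], "grip": 0}])

```text
time: 23.1
ee_pos: [0.4701, 0.1107, 0.1434]
eef_rot: [0.318, 0.776, -0.206, 0.505]
ft_force: [0.4, 0.3, 0.0]
width: 0.0004
grip_force: 0.0
```

```bash
python3 s4.py; python3 ptr.py
```

```text
23.1 [-0.014  0.612 -1.15   2.191  1.433  1.825 -1.056] [0.4701 0.1107 0.1434] ft [0.4 0.3 0. ]
model err [-0.0128 -0.0268  0.0257] [ 2.3 -2.4  2.7]
psi -40.4 dl 23.9 hood [-0.0966  0.0096  0.1434]
match 0.3033254146575928 9 rowshift -25.812225 pointer z 0.20450780048604444 [0.47142623 0.11175167 0.14612724] [3.42011808 2.83007748 4.01553224]
```

arm_command(steps=[{"slide": [-0.01, -0.01, 0.02], "rot": [0, 0, -6.7], "grip": 0}, {"slide": [-0.01, -0.01, 0.02], "rot": [0, 0, -6.7], "grip": 0}, {"slide": [-0.01, -0.01, 0.02], "rot": [0, 0, -6.7], "grip": 0}, {"slide": [-0.01, -0.01, 0.035], "rot": [3.5, 1.5, -2.4], "grip": 0}, {"slide": [0, -0.02, 0.035], "rot": [3.5, 1.5, -2.4], "grip": 0}, {"slide": [0, -0.03, 0.035], "rot": [3.5, 1.5, -2.4], "grip": 0}, {"slide": [0, -0.04, 0.035], "rot": [3.5, 1.5, -2.4], "grip": 0}, {"slide": [-0.01, -0.04, 0.02], "rot": [8, 1.7, 0], "grip": 0}])

```text
time: 24.15
ee_pos: [0.4158, -0.0248, 0.3267]
eef_rot: [0.545, 0.733, -0.263, 0.312]
ft_force: [0.0, -1.2, -1.1]
width: 0.0002
grip_force: 0.0
```

arm_command(steps=[{"slide": [-0.01, -0.05, 0], "rot": [8, 1.7, 0], "grip": 0}, {"slide": [-0.01, -0.05, 0], "rot": [8, 1.7, 0], "grip": 0}, {"slide": [-0.01, -0.055, 0], "rot": [8, 1.7, 0], "grip": 0}, {"slide": [-0.01, -0.055, 0], "rot": [8, 1.7, 0], "grip": 0}, {"slide": [-0.01, -0.055, 0], "rot": [8, 1.7, 0], "grip": 0}, {"slide": [-0.01, -0.055, 0], "rot": [0, 0, 0], "grip": 0}, {"slide": [-0.01, -0.055, 0], "rot": [0, 0, 0], "grip": 0}, {"slide": [0, 0, 0], "rot": [0, 0, 0], "grip": 0}])

```text
time: 25.15
ee_pos: [0.345, -0.3899, 0.3225]
eef_rot: [0.597, 0.798, -0.055, 0.062]
ft_force: [0.3, 1.3, -0.7]
width: 0.0002
grip_force: 0.0
```

```bash
python3 s4.py; python3 ptr.py
python3 - <<'E'
from h import *
S,T=eyes.camera("side"),eyes.camera("top")
cv2.imwrite("pics/side9.png",cv2.cvtColor(S["pixels"],cv2.COLOR_RGB2BGR))
a=cv2.resize(S["pixels"][40:330,140:390],(500,580)); b=cv2.resize(S["pixels"][155:195,304:334],(270,360),interpolation=cv2.INTER_NEAREST); c=cv2.resize(T["pixels"][170:270,150:350],(270,135))
cv2.imwrite("pics/g1.png",cv2.cvtColor(np.hstack([a,cv2.copyMakeBorder(np.vstack([b,c]),0,85,0,0,cv2.BORDER_CONSTANT)]),cv2.COLOR_RGB2BGR))
E
```

```text
25.15 [ 0.84  -0.037 -0.147  1.683  0.1    1.365  0.965] [ 0.345  -0.3899  0.3225] ft [ 0.3  1.3 -0.7]
model err [0.0007 0.0088 0.001 ] [ 0.1 -0.6  0.5]
psi -74.1 dl 80.5 hood [-0.1861 -0.4987  0.3225]
match 0.979821503162384 1 rowshift -43.024826 pointer z 0.2586376687286819 [ 0.34646069 -0.38759016  0.32285854] [0.5586365  1.11860935 0.20763589]
```

View pics/g1.png

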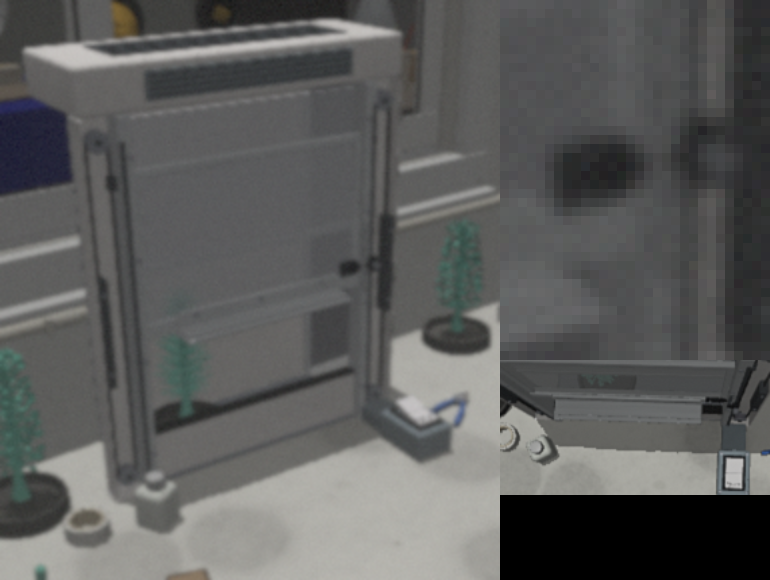

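In the last picture the sash and clip pointers are level to within a pixel (side view rows about 172.6 and 172.4). The rocker is down, the bottle, tape, cutters and tree are where they were, and the arm is clear.

```bash
python3 -c "
from bench import order; print(order.close_job())"
```

```text
the job is handed in; nothing more can be done
None
```

The job is handed in: the rocker was pressed fully on first, then the sash was pushed up until its pointer stood level with the clip (an estimated 1–2 mm difference at most). It stayed there with the arm clear and nothing visibly disturbed; the fingertip pressed the rocker with about 49 N, which is above the 40 N limit that applies to the arm and gripper body.

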